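# Hang the third spice bin in the slat panel

### The job

Slide the two hanging jar bins apart along the slat panel to make room between them, then hang the loose empty bin in that gap, in the same groove: tilt its front up so that the lip goes into the groove, then swing it down until it is fully seated with its back plate against the panel, and let go. Leave the other things on the worktop where they are.

Things in the scene. Friction and masses are not known exactly. Their poses are not given: they have to be found in the camera images.
- panel: Fixed dark steel slat panel, 360 wide (y), 216 high, facing its own -x (about towards the robot). Three slats 4 mm thick (x = 0 to 4): z = 20-65, 85-170, 190-216 mm. Origin: on the worktop, in the plane of the slats' front faces, mid-width; x into the panel, y left along it, z up. Behind the slats it is open for 60 mm, except the end posts beyond 158 mm either side.
- groove (a point): In the panel's front plane, mid-width, half-way up the 20 mm high groove between middle and top slat (z = 170 to 190 mm), in which the two jar bins hang. Axes as the panel's.
- left_bin (a joint): Place (m) of the left jar bin along the groove: 0 = centre 48 mm left (+y) of the panel's middle; grows to 0.070 sliding left. About 2 N of friction; stays where left. Tub and hook like the loose bin's, but no grip: a spice jar 44 mm in diameter is fixed in it, 6 mm in front of the tub's centre, its top 54 mm above the rim; the jar may be pushed or held.
- right_bin (a joint): The same for the right jar bin: 0 = centre 48 mm right (-y) of the panel's middle; grows to 0.070 sliding right (-y). It holds a salt shaker 44 mm in diameter, its top 48 mm above the rim.
- left_bin_rim (a point): Centre of the left jar bin's tub (64 x 66 mm in plan) at rim height, 141 mm above the worktop, 33 mm in front of the panel's front plane. Axes as the panel's.
- right_bin_rim (a point): The same for the right jar bin.
- loose_bin: Loose empty aluminium bin, about 160 g, upright on the worktop. Origin: centre of the tub's underside; x to its back (hook side), y left, z up. Tub 64 (x) x 66 (y) x 45 high. Back plate 66 wide, rear face at x = 32 mm, up to z = 79. Hung: arm on the middle slat's top edge, lip behind the top slat, plate against the middle slat, origin at x = -32, z = 95 mm of the panel.
- lip_tip (a point): Middle of the hook lip's upper edge, at (41, 0, 103) mm of the loose bin. Hook: an arm 50 wide (y), z = 75 to 79, from the plate back to x = 43, ending in an upturned lip 4 thick (x = 39 to 43), z = 75 to 103. The lip is higher than the groove, so the bin enters only tilted front up by over 25 degrees (40 to 45 is easy), moved up and in along the lip.
- grip_top (a point): Middle of the upper edge of the loose bin's grip, at (-10, 0, 100) mm of the bin: a centre partition 10 mm thick (y = -5 to 5), x = -28 to 8, rising 55 mm above the rim (z = 45 to 100).
- tin: Bystander: food tin 75 mm in diameter, 58 high. Origin: underside centre.
- mug: Bystander: mug with dark upper half, 82 mm in diameter, 97 high. Origin: underside centre. (A wall cabinet hangs 0.3 m above the worktop where x > 0.45 and y < -0.53.)
- garlic: Bystander: garlic bulb, about 60 mm. Origin: underside centre.
- glass: Bystander: empty drinking glass, 81 mm in diameter, 91 high. Origin: underside centre.
- peeler: Bystander: peeler lying flat, 170 x 25 x 18 mm. Origin: underside centre.

How it is judged:
On the way, in this order (a step that is already met when the one before it is completed fails the run):
1. the two jar bins are slid apart until the loose bin fits between them (centres at least 134 mm apart) (distance between left_bin_rim and right_bin_rim above 0.134 m), for 0.2 s.
2. the loose bin's lip is in the groove between the jar bins while the bin is tilted front up by more than 17 degrees (x of lip_tip in the frame of panel above 0.008 m and z of lip_tip in the frame of panel between 0.172 and 0.21 m and angle between loose_bin's own z axis and vertical above 0.3 rad and y of lip_tip in the frame of left_bin_rim below -0.05 m and y of lip_tip in the frame of right_bin_rim above 0.05 m), for 0.1 s.
3. the loose bin is swung down and seated (x of lip_tip in the frame of panel between 0.0045 and 0.02 m and z of lip_tip in the frame of panel between 0.1935 and 0.204 m and angle between loose_bin's own z axis and vertical below 0.12 rad and angle between the x axis of loose_bin and the x axis of panel, either way round below 0.14 rad and y of lip_tip in the frame of left_bin_rim below -0.05 m and y of lip_tip in the frame of right_bin_rim above 0.05 m), for 0.2 s.
At the end, for the whole second after the job is handed in: The loose bin hangs between the jar bins (50 mm or more from each, centre to centre), let go and still: lip tip 4.5 to 20 mm behind the panel's front plane and 193.5 to 204 mm above the worktop, upright within 7 degrees, square to the panel within 8 degrees (all of step 3 and linear speed of loose_bin below 0.02 m/s and contact force between loose_bin and the fingers below 0.1 N); the robot touches nothing.
It fails at once if the tin is pushed more than 40 mm from its place (distance of tin from where it was at the start of the episode above 0.04 m).
It fails at once if the mug is pushed more than 40 mm from its place (distance of mug from where it was at the start of the episode above 0.04 m).
It fails at once if the garlic is pushed more than 40 mm from its place (distance of garlic from where it was at the start of the episode above 0.04 m).
It fails at once if the glass is pushed more than 40 mm from its place (distance of glass from where it was at the start of the episode above 0.04 m).
It fails at once if the peeler is pushed more than 40 mm from its place (distance of peeler from where it was at the start of the episode above 0.04 m).
It also fails if it takes over 72 s, if anything falls off the work surface, if the arm or the gripper's body presses on something with over 40 N, if the wrist force passes 120 N, or if a joint passes its speed limit or range.

### The arm

A 7-joint arm with a two-finger parallel gripper is mounted at the origin on a cart in front of the work surface, level with it; the furniture and walls round the work are solid. World frame = base frame: x ahead of the robot, y to its left, z up, the work surface at z = 0. Lengths are in m, angles in rad, forces in N, time in s.
With the tool pointing down it reaches from about 0.425 to 0.875 m from the base axis. Payload 4.7 kg.
Tool frame: the origin (TCP) lies where the fingers leave the gripper's body, on its centre line; the fingertips stand 70 mm ahead of it and the grasp point (between the pads) lies 51 mm ahead of it; z points along the fingers, y is the line along which they close (so a half turn about z gives the same grasp; the last joint's range is limited). The gripper opens to 87 mm and grips with 3 to 60 N. Pads are 19 mm wide; open, the fingers measure 117 mm over their backs; the gripper's body (75 mm by 190 mm) begins 51 mm behind the grasp point.
Start: joints at [1.168, 0.321, -0.07, 1.45, 0.023, 1.371, -0.057], TCP at [0.263, -0.594, 0.292] pointing down, gripper open.
Joint ranges: [-2.86, 2.86], [-0.3, 2.09], [-1.38, 1.24], [0.06, 2.45], [-1.56, 4.7], [0.09, 2.05], [-2.69, 2.69]. Speed limits (rad/s): [2.57, 2.57, 3.14, 3.14, 3.14, 3.14, 3.14].

### API

Orientations are given as a rotation vector (axis times angle).
In Python, from cell import readout, snapshot, env gives the robot as it stands.
- The arm moves only by the tool servo_tool, never from a script. Its argument "increments" is a list of rows, each an object with "offset": the shift along the tool's x, y, z in units of 0.06 m (1.0 is 0.06 m), a list of three; "turn": the turn, a rotation vector about the tool's x, y, z in units of pi/2 rad (1.0 is pi/2 rad), a list of three; "jaw": the opening in per cent of the stroke, from 0 (shut) to 100 (fully open). In form: [{"offset": [x, y, z], "turn": [ax, ay, az], "jaw": jaw}, ...]. A call has 1 to 20 rows; each row shifts and turns the commanded pose from where the row before left it, along the tool's axes as they then stand; what a row does not reach is not made up. A row lasts 1/8 s, in which the tool goes at most 62.5 mm and 10.7 degrees, less where a joint would pass 70% of its speed; a pose out of reach is approached as far as the arm can. A call with a number of a shift or a turn outside -1 to 1 is refused whole. A call with a gripper value outside its range is refused whole. The fingers move at their own pace and stop on an object; "newtons" is the grip in N (left out, the last holds). Time passes only in rows, so rows that do not move let the fingers close. It gives the time, the measured TCP pose, the force, the opening and the grip force at its end, in the units of the state.
- readout.observe(): the state, without advancing time (a new reading comes with each control period).
- snapshot(name): name is "scene" or "side" or "wrist"; returns a dict with "color" (384x512x3 uint8, red, green, blue), "range_z" (384x512 float32, m along the optical axis (not along the pixel's ray), 0 where there is no reading), "mtx" (3x3 intrinsics, pixels), "dist_coeffs" ([k1, k2, p1, p2, k3] as OpenCV has them; the pictures are not rectified), "T" (4x4, takes a point from camera to world coordinates); the wrist camera has in their place "tool_from_camera" (4x4, takes a point from camera to tool coordinates, whose origin is the TCP and whose axes are the flange's). Camera axes: x right, y down, z forward; pixel columns grow to the right and rows downward; lengths in m; the calibration is good to about 2 mm. A picture is of the moment at which its call begins: read the wrist's pose just before it.
- env.job_done(): hands the job in; it is judged then, once.
The state is a dict: "time_s": time; "joint_positions": joint angles; "joint_velocities": joint speeds; "tau": joint torques, N m; "eef_pos": TCP position; "orientation": TCP orientation; "wrist_force": force on the tool from outside, world axes, zero at the start; "ft_torque": the same for the moment, N m; "gripper_width": finger opening in m; "finger_force": force on a finger pad.
Only numpy, scipy, OpenCV 4.12 (cv2) and the standard library are available. Lean on these libraries where they do the work, as an engineer would, in place of code of your own. Each camera call takes 0.05 s, during which the arm holds its last target. There are 200 camera calls.

## Working session

There is one attempt and no reset: what is moved stays moved. The work goes in short steps, Python scripts to look and compute and a tool call to move; the robot and the scene stay as the last step left them, time stands still between calls to the robot, and variables do not carry over. Pictures are saved under pics/ and viewed, at most 10 in all, crops included, and the job is handed in when it is done.

Besides the shell and the picture viewer there is one more tool, called as a command line: name --argument value ..., lists and objects as JSON in quotes. servo_tool: Moves the arm, as the interface text tells. Shifts and turns lie within -1 to 1; 1 stands for 0.06 m of shift or pi/2 rad of turn. Its arguments: {"type":"object","properties":{"increments":{"type":"array","items":{"type":"object","properties":{"offset":{"type":"array","items":{"type":"number","minimum":-1,"maximum":1}},"turn":{"type":"array","items":{"type":"number","minimum":-1,"maximum":1}},"jaw":{"type":"number"}}}},"newtons":{"type":"number"}},"required":["increments"]}

```bash
mkdir -p pics
cat > h.py <<'E'
import numpy as np, cv2
from cell import readout, snapshot, env
from scipy.spatial.transform import Rotation as R
def pts(s,T=None):
    T=s["T"] if T is None else T
    h,w=s["range_z"].shape
    uv=np.stack(np.meshgrid(np.arange(w),np.arange(h)),-1).reshape(-1,1,2).astype(np.float32)
    n=cv2.undistortPoints(uv,s["mtx"],s["dist_coeffs"]).reshape(h,w,2)
    z=s["range_z"][...,None]
    p=np.concatenate([n*z,z],-1)
    p=p@T[:3,:3].T+T[:3,3]; p[z[...,0]<=0]=np.nan
    return p
E
python3 - <<'E'
from h import *
st=readout.observe(); print(st)
a=snapshot("scene");b=snapshot("side")
np.savez("s0.npz",a=pts(a),b=pts(b),ca=a["color"],cb=b["color"])
cv2.imwrite("pics/a.png",a["color"][...,::-1]);cv2.imwrite("pics/b.png",b["color"][...,::-1])
E
```

```text
{'time_s': 0.0, 'joint_positions': array([ 1.16809828,  0.32182628, -0.07009125,  1.45171718,  0.02260516,
        1.37079999, -0.05689034]), 'joint_velocities': array([ 1.07416147e-03,  3.23473493e-04, -6.52139592e-04,  9.29337758e-04,
        5.27533838e-04, -9.39698911e-05, -6.68964887e-04]), 'tau': array([ 4.57984570e-04, -4.91288924e+01, -4.03176695e-01, -3.12527132e+01,
       -6.37075701e-02,  4.36913827e-02,  1.61821740e-04]), 'eef_pos': array([ 0.26292693, -0.59396851,  0.29113814]), 'orientation': array([-3.07174755e+00, -6.49657944e-01,  7.96385146e-04]), 'wrist_force': array([-0.69378907, -1.32761266,  0.12063941]), 'ft_torque': array([ 0.01089776, -0.02358353,  0.06416645]), 'finger_force': 0.0, 'gripper_width': 0.08701477472164268}
```

View pics/a.png

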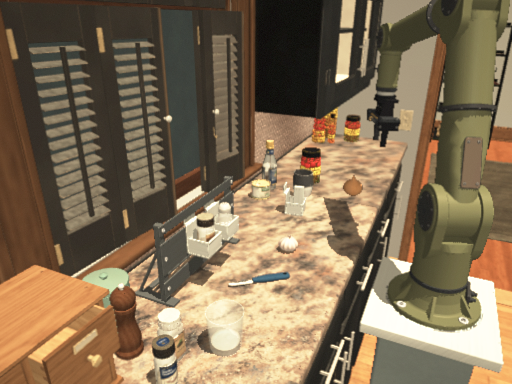

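View pics/b.png

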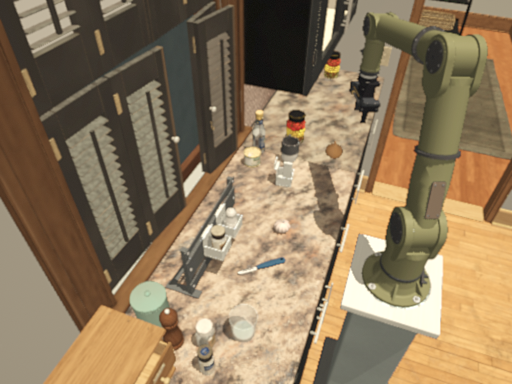

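The scene view shows the panel at about (200,235), the jar bins at (205,235) and (226,215), and the loose bin at (295,200) with the mug right behind it. The garlic is at (288,244) and the peeler at (260,280). Next I measure from the point clouds.

Run:
```python
from h import *
d=np.load("s0.npz")
ims=[]
for k,c,(u0,v0,u1,v1) in (("a","ca",(130,165,330,305)),("b","cb",(160,125,310,300))):
    p=d[k];
    ims.append(cv2.resize(d[c][v0:v1,u0:u1,::-1],(400,int(400*(v1-v0)/(u1-u0))),interpolation=cv2.INTER_CUBIC))
h=max(i.shape[0] for i in ims)
cv2.imwrite("pics/c.png",np.hstack([cv2.copyMakeBorder(i,0,h-i.shape[0],0,0,0) for i in ims]))
# panel: dark gray pts in z 0.1..0.21 
for k,c in (("a","ca"),("b","cb")):
    p=d[k];col=d[c].astype(int)
    def at(u,v): return np.round(p[v,u],3)
    hsv=cv2.cvtColor(d[c],cv2.COLOR_RGB2HSV)
    m=(p[...,2]>0.194)&(p[...,2]<0.222)&(p[...,0]>0.4)&(p[...,0]<.95)&(abs(p[...,1])<0.45)&(hsv[...,2]<120)
    q=p[m]; print(k,"panel top",len(q),q.min(0).round(3),q.max(0).round(3))
    l=cv2.fitLine(q[:,:2].astype(np.float32),cv2.DIST_HUBER,0,.01,.01).ravel(); print(l)
    # clusters of low objects height map
    m=(p[...,2]>0.012)&(p[...,2]<0.19)&(p[...,0]>0.35)&(p[...,0]<1)&(abs(p[...,1])<0.75)
    n,lab,stt,cen=cv2.connectedComponentsWithStats(m.astype(np.uint8))
    for i in range(1,n):
        if stt[i,4]>40:
            q=p[lab==i]; print(k,stt[i],np.percentile(q,2,axis=0).round(3),np.percentile(q,98,axis=0).round(3))
```

```text
a panel top 1786 [ 0.589 -0.37   0.194] [0.882 0.45  0.222]
[0.05004123 0.99874717 0.7669262  0.10065642]
a [    0   127   277   257 20777] [ 0.501 -0.528  0.021] [0.875 0.673 0.188]
a [ 283  147   38   66 1399] [ 0.462 -0.651  0.016] [ 0.57  -0.302  0.146]
a [343 179   8  14  59] [ 0.35  -0.578  0.018] [ 0.375 -0.545  0.064]
a [278 235  20  16 229] [ 0.391 -0.078  0.014] [ 0.443 -0.042  0.051]
a [252 272  33   9 130] [0.378 0.068 0.012] [0.441 0.131 0.017]
a [ 205  299   39   55 1747] [0.359 0.319 0.016] [0.434 0.396 0.091]
a [ 30 307  71  52 778] [0.537 0.546 0.117] [0.623 0.621 0.187]
a [ 152  308   34   76 1933] [0.429 0.416 0.019] [0.496 0.513 0.109]
b panel top 817 [ 0.592 -0.369  0.194] [0.885 0.45  0.222]
[ 0.0281045  -0.999605    0.7684801   0.00616782]
b [   16    87   249   297 12778] [ 0.504 -0.638  0.041] [0.88  0.705 0.187]
b [ 274  109   32   76 1258] [ 0.468 -0.656  0.015] [ 0.575 -0.302  0.149]
b [325 143   8  14  68] [ 0.351 -0.591  0.021] [ 0.379 -0.544  0.066]
b [ 169  186   73  108 2286] [ 0.53  -0.039  0.026] [0.633 0.299 0.186]
b [274 219  16  14 166] [ 0.396 -0.086  0.017] [ 0.446 -0.044  0.051]
b [256 259  21   9  80] [0.392 0.082 0.012] [0.445 0.126 0.019]
b [229 304  29  38 769] [0.362 0.319 0.013] [0.437 0.397 0.091]
b [196 319  21  56 888] [0.429 0.414 0.017] [0.5   0.512 0.109]
b [135 343  31  41 371] [0.525 0.546 0.114] [0.565 0.625 0.185]
```

View pics/c.png

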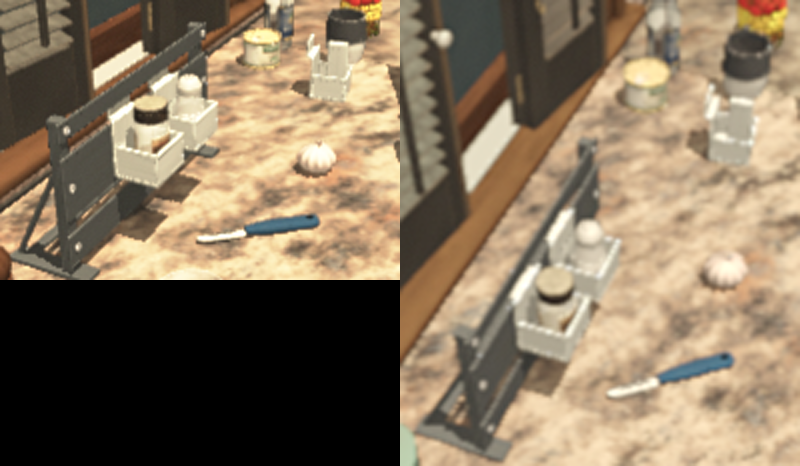

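The crops show both jar bins hanging on the panel, and the loose bin with its hook side facing upper left (+x). The mug is just behind it. Now the precise fits.

```bash
python3 - <<'E'
from h import *
d=np.load("s0.npz")
for k,c in (("a","ca"),("b","cb")):
    p=d[k];hsv=cv2.cvtColor(d[c],cv2.COLOR_RGB2HSV)
    z=p[...,2];x=p[...,0];y=p[...,1]
    m=(z>0.194)&(z<0.213)&(x>.56)&(x<.68)&(y>-.12)&(y<.36)
    q=p[m][:,:2]; l=cv2.fitLine(q.astype(np.float32),cv2.DIST_WELSCH,0,.01,.01).ravel()
    l*=np.sign(l[1]) if 0 else 1
    n=np.array([l[1],-l[0]]);n*=np.sign(n[0]); r=(q-l[2:])@n
    print(k,"panel",len(q),l.round(4),np.percentile(r,[2,10,50,90,98]).round(4))
    t=np.array([-n[1],n[0]]);g=q[abs(r)<.01]@t
    m=(z>0.1)&(z<0.213)&(x>.56)&(x<.68)&(y>-.12)&(y<.36)&(abs((p[...,:2]-l[2:])@n)<.008)
    g=p[m][:,:2]@t
    print(" yaw",np.degrees(np.arctan2(n[1],n[0])),"extent along t",np.percentile(g,[0,.5,99.5,100]).round(4),"n.off",(l[2:]@n).round(4))
    # jar bins: front of plane
    off=(p[...,:2]-l[2:])@n; s=p[...,:2]@t
    for nm,(z0,z1) in {"tub":(.1,.139),"rim":(.135,.146),"jar":(.155,.2),}.items():
        m=(z>z0)&(z<z1)&(off<-.01)&(off>-.09)&(y>-.12)&(y<.36)
        h,e=np.histogram(s[m],bins=np.arange(-.1,.36,.01)); print(nm,dict(zip((e[:-1][h>0]).round(3),h[h>0])))
        ss=s[m];print(np.sort(ss)[[3,-4]])
    m=(x>.42)&(x<.6)&(y<-.25)&(y>-.45)&(z>.01)&(z<.115)&(hsv[...,1]<70)
    q=p[m];print("bin",len(q),np.percentile(q,[1,50,99],axis=0).round(3))
    for z0,z1 in((.015,.044),(.06,.076),(.09,.108)):
        w=q[(q[:,2]>z0)&(q[:,2]<z1)]; print(z0,len(w),w[:,:2].min(0).round(3),w[:,:2].max(0).round(3)); print(cv2.minAreaRect((w[:,:2]*1000).astype(np.float32)))
    np.save("bin_"+k,q)
E
python3 - <<'E'
import numpy as np,cv2
im=np.zeros((500,700,3),np.uint8)
for k,(o) in (("a",0),("b",350)):
    q=np.load("bin_%s.npy"%k)
    for x,y,z in q:
        cv2.circle(im,(int(o+(-.27-y)*2000),int((.59-x)*2400)),2,tuple(int(v) for v in cv2.applyColorMap(np.uint8([[min(255,z*2400)]]),cv2.COLORMAP_JET)[0,0]),-1)
cv2.imwrite("pics/d.png",im)
E
```

```text
a panel 587 [ 0.0143 -0.9999  0.5932  0.1641] [-0.0274 -0.0014  0.      0.0019  0.0175]
 yaw 0.82221556 extent along t [-0.0668 -0.0632  0.2948  0.2959] n.off 0.5955
tub {np.float64(0.03): np.int64(33), np.float64(0.04): np.int64(19), np.float64(0.05): np.int64(22), np.float64(0.06): np.int64(21), np.float64(0.07): np.int64(33), np.float64(0.08): np.int64(34), np.float64(0.09): np.int64(130), np.float64(0.1): np.int64(4), np.float64(0.12): np.int64(3), np.float64(0.13): np.int64(36), np.float64(0.14): np.int64(28), np.float64(0.15): np.int64(25), np.float64(0.16): np.int64(29), np.float64(0.17): np.int64(35), np.float64(0.18): np.int64(44), np.float64(0.19): np.int64(265)}
[0.03097048 0.19894375]
rim {np.float64(0.02): np.int64(1), np.float64(0.03): np.int64(12), np.float64(0.04): np.int64(6), np.float64(0.05): np.int64(5), np.float64(0.06): np.int64(10), np.float64(0.07): np.int64(26), np.float64(0.08): np.int64(32), np.float64(0.09): np.int64(35), np.float64(0.12): np.int64(1), np.float64(0.13): np.int64(17), np.float64(0.14): np.int64(6), np.float64(0.15): np.int64(7), np.float64(
[... 2317 characters left out ...]
4(9), np.float64(0.14): np.int64(16), np.float64(0.15): np.int64(41), np.float64(0.16): np.int64(46), np.float64(0.17): np.int64(70), np.float64(0.18): np.int64(67)}
[0.05631514 0.18511296]
bin 353 [[ 0.462 -0.449  0.012]
 [ 0.494 -0.333  0.046]
 [ 0.539 -0.299  0.103]]
0.015 147 [ 0.46 -0.45] [ 0.529 -0.295]
((502.5797119140625, -375.72528076171875), (61.70119094848633, 153.80369567871094), 10.234686851501465)
0.06 35 [ 0.469 -0.345] [ 0.535 -0.298]
((507.63641357421875, -334.425537109375), (66.73445129394531, 42.54057312011719), 37.738162994384766)
0.09 44 [ 0.469 -0.449] [ 0.541 -0.305]
((523.6417236328125, -377.01531982421875), (72.70155334472656, 125.65553283691406), 22.928495407104492)
```

View pics/d.png

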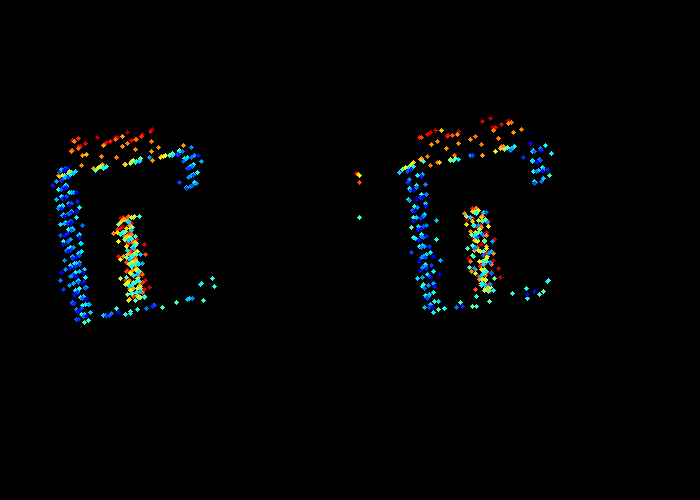

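The loose bin is at yaw about +10°, with its grip near (0.484, -0.339). The panel yaw is about 0.9°, with its mid-front point near (0.594, 0.124). My plan is to put the closed fingers between the jars and open them to spread both bins, then grasp the loose bin with the tool tilted.

```bash
cat >> h.py <<'E'
PY=np.radians(.87)
def rot(yaw,tilt=0,roll=0):
    # tool x fwd, z down at tilt 0; tilt>0: fingers point ahead (+x of yaw frame)
    return R.from_euler('z',yaw)*R.from_euler('y',-tilt)*R.from_euler('x',np.pi)
def pan(x,y,z): # panel->world
    return np.array([.594,.124,0])+R.from_euler('z',PY).apply([x,y,z])
def go(tcp,Rt,st=None):
    st=st or readout.observe(); Rc=R.from_rotvec(st["orientation"])
    d=np.array(tcp)-st["eef_pos"]
    print("t",st["time_s"],"pos",st["eef_pos"].round(4),"F",st["wrist_force"].round(1),"w",round(st["gripper_width"],4))
    print("d world mm",(d*1e3).round(1)," shift in cur axes (units)",(Rc.inv().apply(d)/.06).round(3),"in target axes",(Rt.inv().apply(d)/.06).round(3),
      "turn units",((Rc.inv()*Rt).as_rotvec()/(np.pi/2)).round(4))
E
python3 -c "
from h import *
go(pan(-.039,0,.29),rot(PY))"
```

```text
t 0.1 pos [ 0.2629 -0.594   0.2913] F [-0.3 -0.  -0.7] w 0.087
d world mm [292.1 717.4  -1.3]  shift in cur axes (units) [ 9.291 -8.963  0.036] in target axes [  5.049 -11.882   0.021] turn units [-0.0011  0.0003  0.2557]
```

servo_tool --increments '[{"turn": [0, 0, 0.064], "jaw": 0}, {"turn": [0, 0, 0.064], "jaw": 0}, {"turn": [0, 0, 0.064], "jaw": 0}, {"turn": [0, 0, 0.064], "jaw": 0}, {"offset": [0.28, -0.66, 0]}, {"offset": [0.28, -0.66, 0]}, {"offset": [0.28, -0.66, 0]}, {"offset": [0.28, -0.66, 0]}, {"offset": [0.28, -0.66, 0]}, {"offset": [0.28, -0.66, 0]}, {"offset": [0.28, -0.66, 0]}, {"offset": [0.28, -0.66, 0]}, {"offset": [0.28, -0.66, 0]}, {"offset": [0.28, -0.66, 0]}, {"offset": [0.28, -0.66, 0]}, {"offset": [0.28, -0.66, 0]}, {"offset": [0.28, -0.66, 0]}, {"offset": [0.28, -0.66, 0]}, {"offset": [0.28, -0.66, 0]}, {"offset": [0.28, -0.66, 0]}]'

```text
invalid input
```

Run:
```python
from h import *
go(pan(-.039,0,.29),rot(PY))
st=readout.observe(); s=snapshot("wrist"); c=s["tool_from_camera"]
T=np.eye(4);T[:3,:3]=R.from_rotvec(st["orientation"]).as_matrix();T[:3,3]=st["eef_pos"]
T=T@c; p=pts(s,T); cv2.imwrite("pics/w1.png",s["color"][...,::-1])
q=(p-np.array([.594,.124,0]))@R.from_euler('z',PY).as_matrix()
for n,z0,z1 in(("lefttop",.185,.2),):
  for sgn in(1,-1):
    m=(q[...,2]>.17)&(q[...,2]<.2)&(q[...,0]<-.012)&(q[...,0]>-.1)&(q[...,1]*sgn>.01)&(q[...,1]*sgn<.1)
    print(sgn,m.sum(),np.percentile(q[m],[1,50,99],axis=0).round(4) if m.any() else 0)
m=(q[...,2]>.195)&(q[...,2]<.213)&(abs(q[...,1])<.17)&(abs(q[...,0])<.03); print(m.sum(),np.percentile(q[m],[1,10,50,90,99],axis=0).round(4))
```

```text
t 0.1 pos [ 0.2629 -0.594   0.2913] F [-0.3 -0.  -0.7] w 0.087
d world mm [292.1 717.4  -1.3]  shift in cur axes (units) [ 9.291 -8.963  0.036] in target axes [  5.049 -11.882   0.021] turn units [-0.0011  0.0003  0.2557]
1 0 0
-1 0 0Traceback (most recent call last):
  File "<stdin>", line 11, in <module>
    return _quantile_unchecked(
        a, q, axis, out, overwrite_input, method, keepdims, weights)
    return _ureduce(a,
                    func=_quantile_ureduce_func,
    ...<5 lines>...
                    overwrite_input=overwrite_input,
                    method=method)
    r = func(a, **kwargs)
    result = _quantile(arr,
                       quantiles=q,
    ...<2 lines>...
                       out=out,
                       weights=wgt)
    slices_having_nans = np.isnan(arr[-1, ...])
                                  ~~~^^^^^^^^^
IndexError: index -1 is out of bounds for axis 0 with size 0
```

View pics/w1.png

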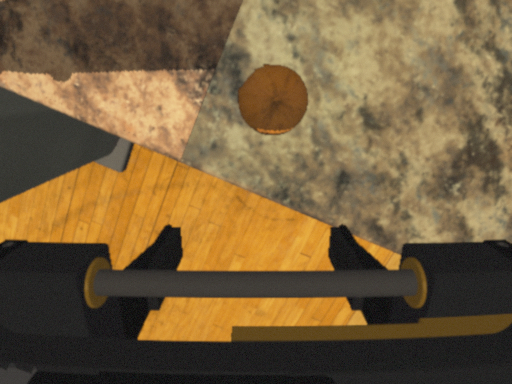

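The move was refused, most likely because every row needs all three keys. The wrist view only shows the onion at (272,100) and the fingers at the bottom.

servo_tool --increments '[{"offset": [0, 0, 0], "turn": [0, 0, 0.064], "jaw": 0}, {"offset": [0, 0, 0], "turn": [0, 0, 0.064], "jaw": 0}, {"offset": [0, 0, 0], "turn": [0, 0, 0.064], "jaw": 0}, {"offset": [0, 0, 0], "turn": [0, 0, 0.064], "jaw": 0}, {"offset": [0.28, -0.66, 0], "turn": [0, 0, 0], "jaw": 0}, {"offset": [0.28, -0.66, 0], "turn": [0, 0, 0], "jaw": 0}, {"offset": [0.28, -0.66, 0], "turn": [0, 0, 0], "jaw": 0}, {"offset": [0.28, -0.66, 0], "turn": [0, 0, 0], "jaw": 0}, {"offset": [0.28, -0.66, 0], "turn": [0, 0, 0], "jaw": 0}, {"offset": [0.28, -0.66, 0], "turn": [0, 0, 0], "jaw": 0}, {"offset": [0.28, -0.66, 0], "turn": [0, 0, 0], "jaw": 0}, {"offset": [0.28, -0.66, 0], "turn": [0, 0, 0], "jaw": 0}, {"offset": [0.28, -0.66, 0], "turn": [0, 0, 0], "jaw": 0}, {"offset": [0.28, -0.66, 0], "turn": [0, 0, 0], "jaw": 0}, {"offset": [0.28, -0.66, 0], "turn": [0, 0, 0], "jaw": 0}, {"offset": [0.28, -0.66, 0], "turn": [0, 0, 0], "jaw": 0}, {"offset": [0.28, -0.66, 0], "turn": [0, 0, 0], "jaw": 0}, {"offset": [0.28, -0.66, 0], "turn": [0, 0, 0], "jaw": 0}, {"offset": [0.28, -0.66, 0], "turn": [0, 0, 0], "jaw": 0}, {"offset": [0.28, -0.66, 0], "turn": [0, 0, 0], "jaw": 0}]' --newtons 30

```text
time_s: 2.65
eef_pos: [0.5228, 0.0443, 0.2921]
orientation: [3.141, 0.023, -0.0]
wrist_force: [0.7, -0.0, -0.6]
gripper_width: 0.0006
finger_force: 0.0
```

```bash
cat > m1.py <<'E'
from h import *
go(pan(-.039,0,.29),rot(PY))
st=readout.observe(); s=snapshot("wrist"); c=s["tool_from_camera"]
T=np.eye(4);T[:3,:3]=R.from_rotvec(st["orientation"]).as_matrix();T[:3,3]=st["eef_pos"]
T=T@c; p=pts(s,T); np.savez("w.npz",p=p,c=s["color"])
q=(p-np.array([.594,.124,0]))@R.from_euler('z',PY).as_matrix()
for sgn in(1,-1):
    m=(q[...,2]>.17)&(q[...,2]<.2)&(q[...,0]<-.012)&(q[...,0]>-.1)&(q[...,1]*sgn>.01)&(q[...,1]*sgn<.14)
    if m.any(): print(sgn,m.sum(),np.percentile(q[m],[1,50,99],axis=0).round(4).tolist())
m=(q[...,2]>.195)&(q[...,2]<.222)&(abs(q[...,1])<.17)&(abs(q[...,0])<.03)
if m.any():print(m.sum(),np.percentile(q[m],[1,10,50,90,99],axis=0).round(4).tolist())
E
python3 m1.py
```

```text
t 2.65 pos [0.5228 0.0443 0.2921] F [ 0.7 -0.  -0.6] w 0.0006
d world mm [32.2 79.1 -2.1]  shift in cur axes (units) [ 0.556 -1.311  0.035] in target axes [ 0.557 -1.31   0.035] turn units [ 0.0002  0.0001 -0.0005]
1 3896 [[-0.0588, 0.0259, 0.1746], [-0.0367, 0.042, 0.1947], [-0.0181, 0.0665, 0.1964]]
-1 1894 [[-0.0534, -0.0681, 0.1728], [-0.036, -0.0532, 0.1858], [-0.0222, -0.0365, 0.1893]]
6273 [[-0.0282, -0.1692, 0.1951], [0.0008, -0.1621, 0.1983], [0.004, -0.0588, 0.2154], [0.0131, 0.0484, 0.2168], [0.0215, 0.0676, 0.2177]]
```

servo_tool --increments '[{"offset": [0.18, -0.43, 0], "turn": [0, 0, 0], "jaw": 0}, {"offset": [0.18, -0.43, 0], "turn": [0, 0, 0], "jaw": 0}, {"offset": [0.19, -0.42, 0], "turn": [0, 0, 0], "jaw": 0}, {"offset": [0, 0, 0], "turn": [0, 0, 0], "jaw": 0}, {"offset": [0, 0, 0], "turn": [0, 0, 0], "jaw": 0}]'

```text
time_s: 3.32
eef_pos: [0.5542, 0.1194, 0.2918]
orientation: [3.141, 0.022, -0.001]
wrist_force: [0.0, -0.9, -1.5]
gripper_width: 0.0006
finger_force: 0.0
```

```bash
python3 m1.py
python3 - <<'E'
from h import *
d=np.load("w.npz"); q=(d["p"]-np.array([.594,.124,0]))@R.from_euler('z',PY).as_matrix()
for y0 in(-.1,0,.08):
  m=(q[...,2]>.213)&(q[...,2]<.22)&(abs(q[...,1]-y0)<.03)&(abs(q[...,0])<.03)
  if m.any():print(m.sum(),np.percentile(q[m],[1,10,50,90,99],axis=0).round(4).tolist())
E
```

```text
t 3.325 pos [0.5542 0.1194 0.2918] F [ 0.  -0.9 -1.5] w 0.0006
d world mm [ 0.8  4.  -1.8]  shift in cur axes (units) [ 0.014 -0.066  0.031] in target axes [ 0.014 -0.066  0.031] turn units [ 0.0006  0.0006 -0.0006]
1 3317 [[-0.055, 0.026, 0.1751], [-0.0343, 0.0452, 0.1949], [-0.0173, 0.0667, 0.1965]]
-1 1695 [[-0.0517, -0.0666, 0.1714], [-0.0344, -0.0491, 0.1856], [-0.022, -0.0353, 0.1894]]
9260 [[-0.0276, -0.1601, 0.1951], [0.0015, -0.1418, 0.1973], [0.0044, -0.0023, 0.2094], [0.0094, 0.1191, 0.2165], [0.0207, 0.1569, 0.2174]]
700 [[0.0009, -0.1293, 0.2132], [0.0015, -0.1243, 0.2148], [0.0032, -0.101, 0.2161], [0.0046, -0.0758, 0.2169], [0.0049, -0.0706, 0.2176]]
771 [[0.0005, -0.0291, 0.2133], [0.0013, -0.0239, 0.2148], [0.0031, 0.001, 0.2159], [0.0045, 0.0245, 0.2169], [0.0048, 0.0294, 0.2176]]
773 [[0.0002, 0.0505, 0.2134], [0.0008, 0.0556, 0.2146], [0.0028, 0.0792, 0.216], [0.0042, 0.1039, 0.2168], [0.0047, 0.1094, 0.2175]]
```

servo_tool --increments '[{"offset": [0, -0.05, 0.4], "turn": [0, 0, 0], "jaw": 0}, {"offset": [0, 0, 0.4], "turn": [0, 0, 0], "jaw": 0}, {"offset": [0, 0, 0.36], "turn": [0, 0, 0], "jaw": 0}, {"offset": [0, 0, 0], "turn": [0, 0, 0], "jaw": 0}, {"offset": [0, 0, 0], "turn": [0, 0, 0], "jaw": 30}, {"offset": [0, 0, 0], "turn": [0, 0, 0], "jaw": 45}, {"offset": [0, 0, 0], "turn": [0, 0, 0], "jaw": 60}, {"offset": [0, 0, 0], "turn": [0, 0, 0], "jaw": 75}, {"offset": [0, 0, 0], "turn": [0, 0, 0], "jaw": 90}, {"offset": [0, 0, 0], "turn": [0, 0, 0], "jaw": 100}, {"offset": [0, 0, 0], "turn": [0, 0, 0], "jaw": 100}, {"offset": [0, 0, 0], "turn": [0, 0, 0], "jaw": 100}, {"offset": [0, 0, 0], "turn": [0, 0, 0], "jaw": 100}]' --newtons 30

```text
time_s: 5.0
eef_pos: [0.5546, 0.1238, 0.2229]
orientation: [-3.141, -0.024, -0.001]
wrist_force: [0.4, -0.9, 2.9]
gripper_width: 0.0818
finger_force: 2.3
```

servo_tool --increments '[{"offset": [0, 0, 0], "turn": [0, 0, 0], "jaw": 100}, {"offset": [0, 0, 0], "turn": [0, 0, 0], "jaw": 100}, {"offset": [0, 0, 0], "turn": [0, 0, 0], "jaw": 60}, {"offset": [0, 0, 0], "turn": [0, 0, 0], "jaw": 40}, {"offset": [0, 0, -0.4], "turn": [0, 0, 0], "jaw": 28}, {"offset": [0, 0, -0.8], "turn": [0, 0, 0], "jaw": 28}, {"offset": [0, 0, -0.6], "turn": [0, 0, 0], "jaw": 28}, {"offset": [0, 0, 0], "turn": [0, 0, 0], "jaw": 28}]'

```text
time_s: 6.0
eef_pos: [0.5554, 0.1239, 0.3333]
orientation: [-3.141, -0.023, -0.007]
wrist_force: [0.1, 0.5, -0.0]
gripper_width: 0.0349
finger_force: 0.0
```

```bash
python3 m1.py
python3 - <<'E'
from h import *
# bin grasp approach: tilt 40, yaw 10deg, bin grasp at bin(-12,0,80)
bin0=np.array([.4845,-.339,0])-R.from_euler('z',np.radians(10)).apply([-.010,0,0])
for t in (0,40):
  Rt=rot(np.radians(10),np.radians(t)); a=Rt.as_matrix()[:,2]
  g=bin0+R.from_euler('z',np.radians(10)).apply([-.012,0,.082])
  go(g-a*.051-a*.12,Rt)
d=np.load("s0.npz")
for k in "ab":
  p=d[k];m=(p[...,2]>.085)&(p[...,2]<.11)&(p[...,0]>.42)&(p[...,0]<.64)&(p[...,1]<-.37)&(p[...,1]>-.52)
  print(np.percentile(p[m],[2,50,98],axis=0).round(3))
E
```

```text
t 6.0 pos [0.5554 0.1239 0.3333] F [ 0.1  0.5 -0. ] w 0.0349
d world mm [ -0.4  -0.5 -43.3]  shift in cur axes (units) [-0.009  0.009  0.722] in target axes [-0.006  0.009  0.722] turn units [-0.0002 -0.003  -0.0003]
1 2449 [[-0.0586, 0.0555, 0.175], [-0.0356, 0.0742, 0.1948], [-0.0174, 0.0963, 0.1965]]
-1 1271 [[-0.0526, -0.0846, 0.1709], [-0.0351, -0.0668, 0.1854], [-0.0218, -0.0528, 0.1894]]
7005 [[-0.0271, -0.1682, 0.1952], [0.0017, -0.1592, 0.1983], [0.0045, 0.0071, 0.2138], [0.0157, 0.1569, 0.2167], [0.0221, 0.168, 0.2175]]
t 6.05 pos [0.5546 0.1235 0.3312] F [-0.4  0.1 -0.9] w 0.0311
d world mm [ -72.  -462.8  -78.2]  shift in cur axes (units) [-1.315  7.695  1.303] in target axes [-2.522  7.388  1.303] turn units [ 0.0002 -0.0008 -0.1018]
t 6.05 pos [0.5546 0.1235 0.3312] F [-0.4  0.1 -0.9] w 0.0311
d world mm [-180.3 -481.9 -118.2]  shift in cur axes (units) [-3.124  7.987  1.968] in target axes [-4.602  7.388 -1.289] turn units [ 0.0357  0.4427 -0.0976]
[[ 0.482 -0.519  0.085]
 [ 0.518 -0.471  0.092]
 [ 0.639 -0.452  0.1  ]]
[[ 0.486 -0.516  0.085]
 [ 0.524 -0.465  0.092]
 [ 0.56  -0.452  0.1  ]]
```

Separation is about 145 mm (left bin at +76, right bin at -69). I'll push the right one about 15 mm further for clearance.

servo_tool --increments '[{"offset": [0, 0, 0.6], "turn": [0, 0, 0], "jaw": 28}, {"offset": [0, 0, 0.6], "turn": [0, 0, 0], "jaw": 28}, {"offset": [0, 0, 0.6], "turn": [0, 0, 0], "jaw": 28}, {"offset": [0, 0, 0], "turn": [0, 0, 0], "jaw": 28}, {"offset": [0, 0.15, 0], "turn": [0, 0, 0], "jaw": 28}, {"offset": [0, 0.1, 0], "turn": [0, 0, 0], "jaw": 28}, {"offset": [0, 0.1, 0], "turn": [0, 0, 0], "jaw": 28}, {"offset": [0, 0.1, 0], "turn": [0, 0, 0], "jaw": 28}, {"offset": [0, 0.1, 0], "turn": [0, 0, 0], "jaw": 28}, {"offset": [0, 0, 0], "turn": [0, 0, 0], "jaw": 28}, {"offset": [0, -0.2, 0], "turn": [0, 0, 0], "jaw": 28}, {"offset": [0, 0, -0.6], "turn": [0, 0, 0], "jaw": 28}, {"offset": [0, 0, -0.6], "turn": [0, 0, 0], "jaw": 28}, {"offset": [0, 0, -0.6], "turn": [0, 0, 0], "jaw": 28}, {"offset": [0, 0, 0], "turn": [0, 0, 0], "jaw": 28}]'

```text
time_s: 7.92
eef_pos: [0.5558, 0.1042, 0.3338]
orientation: [-3.141, -0.025, -0.009]
wrist_force: [-0.8, -0.7, -1.5]
gripper_width: 0.0241
finger_force: 0.0
```

```bash
python3 m1.py
python3 - <<'E'
from h import *
go([.30,-.42,.33],rot(np.radians(10)))
E
```

```text
t 7.925 pos [0.5558 0.1042 0.3338] F [-0.8 -0.7 -1.5] w 0.0241
d world mm [ -0.8  19.2 -43.8]  shift in cur axes (units) [-0.012 -0.32   0.729] in target axes [-0.008 -0.321  0.729] turn units [-0.0004 -0.0036  0.0006]
1 2477 [[-0.0586, 0.0556, 0.1747], [-0.0357, 0.0736, 0.1949], [-0.0173, 0.0964, 0.1965]]
-1 1218 [[-0.0533, -0.0874, 0.1716], [-0.0349, -0.0704, 0.1856], [-0.0219, -0.0566, 0.1893]]
7087 [[-0.0272, -0.1683, 0.1952], [0.0015, -0.1593, 0.1979], [0.0045, -0.0028, 0.2133], [0.0151, 0.1566, 0.2167], [0.0224, 0.1656, 0.2175]]
t 7.975 pos [0.555  0.1037 0.3317] F [-0.1  0.3 -1.2] w 0.0242
d world mm [-255.  -523.7   -1.7]  shift in cur axes (units) [-4.39   8.659  0.016] in target axes [-5.701  7.858  0.028] turn units [-0.     -0.0015 -0.1009]
```

```bash
cat >> h.py <<'E'
YB=np.radians(10)
bin0=np.array([.4845,-.339,0])-R.from_euler('z',YB).apply([-.010,0,0])
def bg(x,z,tilt,up=0,yaw=YB):
    Rt=rot(yaw,np.radians(tilt)); a=Rt.as_matrix()[:,2]
    return bin0+R.from_euler('z',YB).apply([x,0,z])-a*.051+[0,0,up],Rt
E
python3 - <<'E'
from h import *
p,Rt=bg(-.012,.082,40,.12); print(p)
go(p+[0,0,.06],rot(YB)); go(p,Rt)
E
```

```text
[ 0.45024625 -0.34503986  0.24106827]
t 7.975 pos [0.555  0.1037 0.3317] F [-0.1  0.3 -1.2] w 0.0242
d world mm [-104.8 -448.8  -30.6]  shift in cur axes (units) [-1.867  7.451  0.504] in target axes [-3.018  7.063  0.51 ] turn units [-0.     -0.0015 -0.1009]
t 7.975 pos [0.555  0.1037 0.3317] F [-0.1  0.3 -1.2] w 0.0242
d world mm [-104.8 -448.8  -90.6]  shift in cur axes (units) [-1.87   7.451  1.504] in target axes [-3.283  7.063 -0.783] turn units [ 0.0352  0.442  -0.0967]
```

servo_tool --increments '[{"offset": [0, 0, 0], "turn": [0, 0, -0.1], "jaw": 28}, {"offset": [-0.274, 0.642, 0.046], "turn": [0, 0, 0], "jaw": 28}, {"offset": [-0.274, 0.642, 0.046], "turn": [0, 0, 0], "jaw": 28}, {"offset": [-0.274, 0.642, 0.046], "turn": [0, 0, 0], "jaw": 28}, {"offset": [-0.274, 0.642, 0.046], "turn": [0, 0, 0], "jaw": 28}, {"offset": [-0.274, 0.642, 0.046], "turn": [0, 0, 0], "jaw": 28}, {"offset": [-0.274, 0.642, 0.046], "turn": [0, 0, 0], "jaw": 28}, {"offset": [-0.274, 0.642, 0.046], "turn": [0, 0, 0], "jaw": 28}, {"offset": [-0.274, 0.642, 0.046], "turn": [0, 0, 0], "jaw": 28}, {"offset": [-0.274, 0.642, 0.046], "turn": [0, 0, 0], "jaw": 28}, {"offset": [-0.274, 0.642, 0.046], "turn": [0, 0, 0], "jaw": 28}, {"offset": [-0.274, 0.642, 0.046], "turn": [0, 0, 0], "jaw": 28}, {"offset": [0, 0, 0], "turn": [0, 0.089, 0], "jaw": 28}, {"offset": [0, 0, 0], "turn": [0, 0.089, 0], "jaw": 28}, {"offset": [0, 0, 0], "turn": [0, 0.089, 0], "jaw": 28}, {"offset": [0, 0, 0], "turn": [0, 0.089, 0], "jaw": 28}, {"offset": [0, 0, 0], "turn": [0, 0.089, 0], "jaw": 28}, {"offset": [0, 0, 0], "turn": [0, 0, 0], "jaw": 28}]'

```text
time_s: 10.22
eef_pos: [0.4467, -0.3458, 0.2971]
orientation: [-2.887, -0.24, -1.045]
wrist_force: [0.5, -0.2, 0.6]
gripper_width: 0.0242
finger_force: 0.0
```

Run:
```python
from h import *
p,Rt=bg(-.012,.082,40,.12)
go(p,Rt); st=readout.observe();print(st["joint_positions"].round(2))
s=snapshot("wrist")
T=np.eye(4);T[:3,:3]=R.from_rotvec(st["orientation"]).as_matrix();T[:3,3]=st["eef_pos"]
P=pts(s,T@s["tool_from_camera"]); np.savez("w2.npz",p=P)
cv2.imwrite("pics/w2.png",s["color"][...,::-1])
q=(P-bin0)@R.from_euler('z',YB).as_matrix()
m=(q[...,2]>.088)&(q[...,2]<.108)&(abs(q[...,1])<.05)&(abs(q[...,0])<.06)
for nm,mm in(("grip",m&(q[...,0]<.02)),("lip",m&(q[...,0]>.03))):
  w=q[mm]; print(nm,len(w),np.percentile(w,[2,50,98],axis=0).round(4).tolist() if len(w) else 0)
  if len(w)>5: print(cv2.fitLine(w[:,:2].astype(np.float32),cv2.DIST_L2,0,.01,.01).ravel().round(3))
```

```text
t 10.225 pos [ 0.4467 -0.3458  0.2971] F [ 0.5 -0.2  0.6] w 0.0242
d world mm [  3.6   0.8 -56. ]  shift in cur axes (units) [-0.551  0.002  0.756] in target axes [-0.553 -0.003  0.754] turn units [ 0.0001  0.0019 -0.0053]
[ 1.13 -0.03 -0.21  1.98 -0.76  0.98 -0.11]
grip 84 [[-0.0015, -0.0061, 0.0967], [0.0026, -0.0015, 0.0996], [0.0069, 0.0032, 0.1011]]
[ 0.013  1.     0.002 -0.001]
lip 292 [[0.0386, -0.0225, 0.0895], [0.0393, -0.0006, 0.1022], [0.0425, 0.0211, 0.1044]]
[ 0.008  1.     0.04  -0.001]
```

View pics/w2.png

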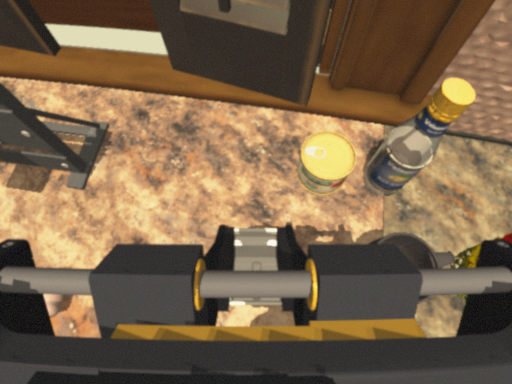

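The wrist view shows the bin's lip and plate centred between the fingers at about (255,260). The tin is at (327,160) and the mug at (405,255), both clear. The estimates agree within about 1 mm, so I descend and grip.

servo_tool --increments '[{"offset": [-0.368, 0.01, 0.457], "turn": [0, 0, 0], "jaw": 28}, {"offset": [-0.368, 0.01, 0.457], "turn": [0, 0, 0], "jaw": 28}, {"offset": [-0.368, 0, 0.457], "turn": [0, 0, 0], "jaw": 28}, {"offset": [-0.368, 0, 0.457], "turn": [0, 0, 0], "jaw": 28}, {"offset": [-0.368, 0, 0.457], "turn": [0, 0, 0], "jaw": 28}, {"offset": [0, 0, 0], "turn": [0, 0, 0], "jaw": 28}, {"offset": [0, 0, 0], "turn": [0, 0, 0], "jaw": 0}, {"offset": [0, 0, 0], "turn": [0, 0, 0], "jaw": 0}, {"offset": [0, 0, 0], "turn": [0, 0, 0], "jaw": 0}]' --newtons 50

```text
time_s: 11.4
eef_pos: [0.4533, -0.3469, 0.1256]
orientation: [-2.888, -0.25, -1.054]
wrist_force: [-0.4, 0.5, 1.1]
gripper_width: 0.0096
finger_force: 49.9
```

Run:
```python
from h import *
p,Rt=bg(-.012,.082,40,0)
go(p,Rt);print(readout.observe()["finger_force"])
```

```text
t 11.4 pos [ 0.4533 -0.3469  0.1256] F [-0.4  0.5  1.1] w 0.0096
d world mm [-3.   1.9 -4.6]  shift in cur axes (units) [-0.083 -0.04   0.03 ] in target axes [-0.083 -0.04   0.03 ] turn units [ 0.0019 -0.001  -0.0004]
49.906703433953226
```

Gripped (width 9.6 mm, 50 N). Next I write a waypoint-to-rows helper, using the bin-in-tool transform taken from this grasp.

```bash
cat >> h.py <<'E'
import os
def tool_in_bin():
    if not os.path.exists("tb.npz"):
        st=readout.observe(); Rb=R.from_euler('z',YB); o=Rb.inv().apply(st["eef_pos"]-bin0); o[1]=0
        rr=(Rb.inv()*R.from_rotvec(st["orientation"]))
        # fingers square the bin to the tool: drop yaw/roll differences
        tilt=np.arcsin(rr.as_matrix()[0,2]); np.savez("tb.npz",o=o,tilt=tilt)
    d=np.load("tb.npz"); return d["o"],rot(0,float(d["tilt"]))
PX=.0008
def binpose(kx,kz,y,deg,yaw=PY):
    """K=(32,0,75)mm of bin at panel (kx,y,kz) mm, tilted front up deg -> TCP pos, R"""
    o,Rt=tool_in_bin(); Rb=R.from_euler('z',yaw)*R.from_euler('y',np.radians(deg))
    org=pan(kx/1e3+PX,y/1e3,kz/1e3)-Rb.apply([.032,0,.075])
    return org+Rb.apply(o),Rb*Rt
def rows(wps):
    st=readout.observe(); p=st["eef_pos"].copy(); r=R.from_rotvec(st["orientation"])
    print("t",st["time_s"],p.round(4),"F",st["wrist_force"].round(1))
    for (tp,tr),n in wps:
        dp=(tp-p)/n; dr=(r.inv()*tr).as_rotvec()/n
        for i in range(n):
            print("off",(r.inv().apply(dp)/.06).round(3).tolist(),"turn",(dr/(np.pi/2)).round(3).tolist())
            p=p+dp; r=r*R.from_rotvec(dr)
        print('-- at',p.round(3))
def binnow():
    o,Rt=tool_in_bin(); st=readout.observe(); Rb=R.from_rotvec(st["orientation"])*Rt.inv()
    org=st["eef_pos"]-Rb.apply(o); Rp=R.from_euler('z',PY)
    f=lambda v:(Rp.inv().apply(org+Rb.apply(v)-pan(PX,0,0))*1e3).round(1)
    print("K",f([.032,0,.075]),"tip",f([.041,0,.103]),"euler zyx",(Rp.inv()*Rb).as_euler('ZYX',degrees=True).round(1))
E
python3 - <<'E'
from h import *
st=readout.observe(); o,Rt=tool_in_bin(); print(o,np.load("tb.npz")["tilt"])
r0=R.from_rotvec(st["orientation"]); p0=st["eef_pos"]
up=p0+[0,0,.15]
P1=binpose(-98,156,2,48)
t=binpose(-98,156,2,48)[1]
binnow()
rows([((up,r0),4),((up+[0.02,0,0],t),7),((P1[0],t),12)])
E
```

```text
[-0.04212194  0.          0.12563202] 0.6997210235494487
K [ -75.4 -457.2   75. ] tip [ -66.5 -455.8  103. ] euler zyx [ 9.  -0.  -0.1]
t 11.4 [ 0.4533 -0.3469  0.1256] F [-0.4  0.5  1.1]
off [0.403, 0.001, -0.478] turn [0.0, 0.0, 0.0]
off [0.403, 0.001, -0.478] turn [0.0, 0.0, 0.0]
off [0.403, 0.001, -0.478] turn [0.0, 0.0, 0.0]
off [0.403, 0.001, -0.478] turn [0.0, 0.0, 0.0]
-- at [ 0.453 -0.347  0.276]
off [0.036, 0.008, 0.03] turn [-0.004, -0.076, 0.014]
off [0.039, 0.007, 0.026] turn [-0.004, -0.076, 0.014]
off [0.042, 0.006, 0.021] turn [-0.004, -0.076, 0.014]
off [0.045, 0.005, 0.016] turn [-0.004, -0.076, 0.014]
off [0.046, 0.004, 0.01] turn [-0.004, -0.076, 0.014]
off [0.047, 0.003, 0.005] turn [-0.004, -0.076, 0.014]
off [0.048, 0.002, -0.001] turn [-0.004, -0.076, 0.014]
-- at [ 0.473 -0.347  0.276]
off [0.032, -0.654, 0.039] turn [-0.0, -0.0, 0.0]
off [0.032, -0.654, 0.039] turn [-0.0, -0.0, 0.0]
off [0.032, -0.654, 0.039] turn [-0.0, -0.0, 0.0]
off [0.032, -0.654, 0.039] turn [-0.0, -0.0, 0.0]
off [0.032, -0.654, 0.039] turn [-0.0, -0.0, 0.0]
off [0.032, -0.654, 0.039] turn [-0.0, -0.0, 0.0]
off [0.032, -0.654, 0.039] turn [-0.0, -0.0, 0.0]
off [0.032, -0.654, 0.039] turn [-0.0, -0.0, 0.0]
off [0.032, -0.654, 0.039] turn [-0.0, -0.0, 0.0]
off [0.032, -0.654, 0.039] turn [-0.0, -0.0, 0.0]
off [0.032, -0.654, 0.039] turn [-0.0, -0.0, 0.0]
off [0.032, -0.654, 0.039] turn [-0.0, -0.0, 0.0]
-- at [0.485 0.124 0.245]
```

servo_tool --increments '[{"offset": [0.403, 0, -0.478], "turn": [0, 0, 0], "jaw": 0}, {"offset": [0.403, 0, -0.478], "turn": [0, 0, 0], "jaw": 0}, {"offset": [0.403, 0, -0.478], "turn": [0, 0, 0], "jaw": 0}, {"offset": [0.403, 0, -0.478], "turn": [0, 0, 0], "jaw": 0}, {"offset": [0.036, 0.008, 0.03], "turn": [-0.004, -0.076, 0.014], "jaw": 0}, {"offset": [0.039, 0.007, 0.026], "turn": [-0.004, -0.076, 0.014], "jaw": 0}, {"offset": [0.042, 0.006, 0.021], "turn": [-0.004, -0.076, 0.014], "jaw": 0}, {"offset": [0.045, 0.005, 0.016], "turn": [-0.004, -0.076, 0.014], "jaw": 0}, {"offset": [0.046, 0.004, 0.01], "turn": [-0.004, -0.076, 0.014], "jaw": 0}, {"offset": [0.047, 0.003, 0.005], "turn": [-0.004, -0.076, 0.014], "jaw": 0}, {"offset": [0.048, 0.002, 0], "turn": [-0.004, -0.076, 0.014], "jaw": 0}, {"offset": [0, -0.65, 0.03], "turn": [0, 0, 0], "jaw": 0}, {"offset": [0, -0.65, 0.03], "turn": [0, 0, 0], "jaw": 0}, {"offset": [0, -0.65, 0.03], "turn": [0, 0, 0], "jaw": 0}, {"offset": [0, -0.65, 0.03], "turn": [0, 0, 0], "jaw": 0}, {"offset": [0, -0.65, 0.03], "turn": [0, 0, 0], "jaw": 0}, {"offset": [0, -0.65, 0.03], "turn": [0, 0, 0], "jaw": 0}, {"offset": [0, -0.65, 0.03], "turn": [0, 0, 0], "jaw": 0}, {"offset": [0, -0.65, 0.03], "turn": [0, 0, 0], "jaw": 0}, {"offset": [0, -0.65, 0.03], "turn": [0, 0, 0], "jaw": 0}]'

```text
time_s: 13.9
eef_pos: [0.4649, 0.0055, 0.2587]
orientation: [3.132, 0.024, -0.215]
wrist_force: [0.5, 0.1, -1.8]
gripper_width: 0.0095
finger_force: 49.9
```

Run:
```python
from h import *
binnow()
rows([(binpose(-112,156,2,48),5)])
```

```text
K [-119.6 -116.6  169.7] tip [ -92.8 -116.6  181.8] euler zyx [-0.  47.9 -0.1]
t 13.9 [0.4649 0.0055 0.2587] F [ 0.5  0.1 -1.8]
off [0.032, -0.395, 0.042] turn [0.0, -0.0, 0.0]
off [0.032, -0.395, 0.042] turn [0.0, -0.0, 0.0]
off [0.032, -0.395, 0.042] turn [0.0, -0.0, 0.0]
off [0.032, -0.395, 0.042] turn [0.0, -0.0, 0.0]
off [0.032, -0.395, 0.042] turn [0.0, -0.0, 0.0]
-- at [0.471 0.124 0.245]
```

servo_tool --increments '[{"offset": [0.032, -0.395, 0.042], "turn": [0, 0, 0], "jaw": 0}, {"offset": [0.032, -0.395, 0.042], "turn": [0, 0, 0], "jaw": 0}, {"offset": [0.032, -0.395, 0.042], "turn": [0, 0, 0], "jaw": 0}, {"offset": [0.032, -0.395, 0.042], "turn": [0, 0, 0], "jaw": 0}, {"offset": [0.032, -0.395, 0.042], "turn": [0, 0, 0], "jaw": 0}, {"offset": [0, 0, 0], "turn": [0, 0, 0], "jaw": 0}, {"offset": [0, 0, 0], "turn": [0, 0, 0], "jaw": 0}]'

```text
time_s: 14.78
eef_pos: [0.471, 0.1219, 0.2446]
orientation: [3.132, 0.024, -0.217]
wrist_force: [-0.5, -0.3, -1.7]
gripper_width: 0.0096
finger_force: 49.9
```

Run:
```python
from h import *
binnow()
rows([(binpose(-38,156,2,48),4),(binpose(-8,183,2,48),4)])
s=snapshot("wrist");a=snapshot("side");b=snapshot("scene")
f=lambda i,u0,v0,u1,v1:cv2.resize(i["color"][v0:v1,u0:u1,::-1],(400,300),interpolation=cv2.INTER_CUBIC)
cv2.imwrite("pics/e.png",np.vstack([np.hstack([f(s,0,0,512,384),f(a,130,130,310,290)]),np.hstack([f(b,130,165,330,305),np.zeros((300,400,3),np.uint8)])]))
```

```text
K [-111.9   -0.3  155.7] tip [-85.   -0.3 167.7] euler zyx [-0.1 48.  -0.1]
t 14.775 [0.471  0.1219 0.2446] F [-0.5 -0.3 -1.7]
off [0.305, -0.009, -0.044] turn [0.0, 0.0, -0.0]
off [0.305, -0.009, -0.044] turn [0.0, 0.0, -0.0]
off [0.305, -0.009, -0.044] turn [0.0, 0.0, -0.0]
off [0.305, -0.009, -0.044] turn [0.0, 0.0, -0.0]
-- at [0.545 0.125 0.245]
off [0.108, 0.0, -0.129] turn [0.0, 0.0, -0.0]
off [0.108, 0.0, -0.129] turn [0.0, 0.0, -0.0]
off [0.108, 0.0, -0.129] turn [0.0, 0.0, -0.0]
off [0.108, 0.0, -0.129] turn [0.0, 0.0, -0.0]
-- at [0.575 0.126 0.272]
```

View pics/e.png

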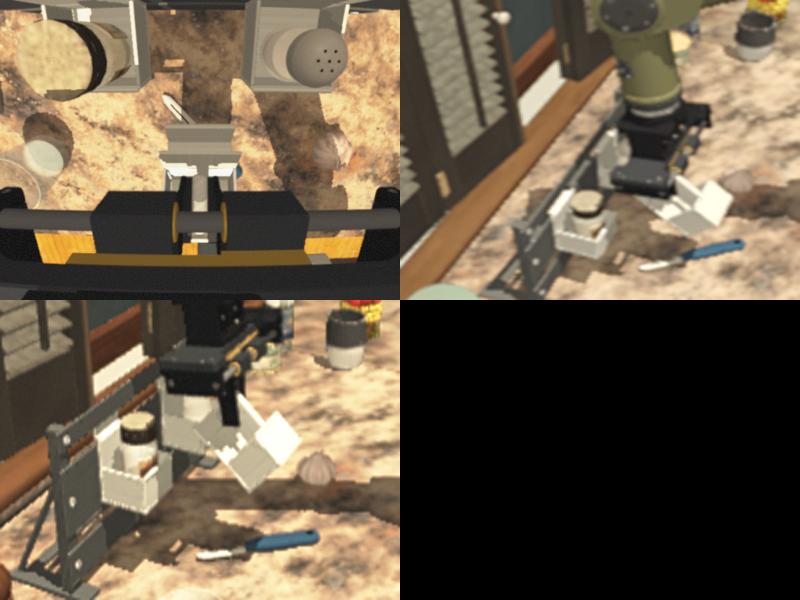

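The bin is held tilted. In the wrist tile its lip is at (200,140), centred between the jar bins' inner edges at 150 and 246. I move in and check the lip height by depth.

servo_tool --increments '[{"offset": [0.305, -0.009, -0.044], "turn": [0, 0, 0], "jaw": 0}, {"offset": [0.305, -0.009, -0.044], "turn": [0, 0, 0], "jaw": 0}, {"offset": [0.305, -0.009, -0.044], "turn": [0, 0, 0], "jaw": 0}, {"offset": [0.305, -0.009, -0.044], "turn": [0, 0, 0], "jaw": 0}, {"offset": [0, 0, 0], "turn": [0, 0, 0], "jaw": 0}, {"offset": [0, 0, 0], "turn": [0, 0, 0], "jaw": 0}]'

```text
time_s: 15.68
eef_pos: [0.5442, 0.126, 0.2447]
orientation: [3.133, 0.025, -0.219]
wrist_force: [-0.6, 0.8, -2.0]
gripper_width: 0.0096
finger_force: 49.9
```

Run:
```python
from h import *
binnow()
st=readout.observe();s=snapshot("wrist")
T=np.eye(4);T[:3,:3]=R.from_rotvec(st["orientation"]).as_matrix();T[:3,3]=st["eef_pos"]
P=pts(s,T@s["tool_from_camera"]); q=R.from_euler('z',PY).inv().apply((P-pan(PX,0,0)).reshape(-1,3))*1e3
m=(abs(q[:,1])<22)&(q[:,2]>150)&(q[:,2]<188)&(q[:,0]>-40)&(q[:,0]<6)
w=q[m]; print(len(w)); 
h=[(x,np.percentile(w[(w[:,0]>x)&(w[:,0]<x+3)],[5,50,95],axis=0)[:,2].round(1).tolist()) for x in range(-36,5,3) if ((w[:,0]>x)&(w[:,0]<x+3)).sum()>3]
print(h)
m=(abs(q[:,1])<30)&(q[:,2]>212)&(q[:,2]<220)&(abs(q[:,0])<20); print("slat top x",np.percentile(q[m],[2,50,98],axis=0).round(1).tolist() if m.any() else 0)
rows([(binpose(-8,183,2,48),4),(binpose(-1,177,2,48),2)])
```

```text
K [-38.7   2.8 155.8] tip [-11.9   2.8 167.8] euler zyx [ 0.  48.1 -0. ]
3242
[(-36, [155.4, 157.6, 159.6]), (-33, [153.7, 154.9, 156.3]), (-30, [155.0, 156.5, 158.0]), (-27, [157.7, 159.2, 160.7]), (-24, [160.5, 161.5, 162.8]), (-3, [168.5, 169.2, 169.5]), (0, [169.1, 170.1, 171.1]), (3, [151.6, 162.6, 170.4])]
slat top x [[0.3, -28.7, 212.3], [2.8, -0.1, 215.9], [4.1, 28.7, 217.3]]
t 15.725 [0.5441 0.1262 0.2449] F [ 0.3 -0.3 -1.4]
off [0.111, 0.004, -0.13] turn [0.0, 0.0, 0.0]
off [0.111, 0.004, -0.129] turn [0.0, 0.0, 0.0]
off [0.111, 0.004, -0.129] turn [0.0, 0.0, 0.0]
off [0.111, 0.004, -0.129] turn [0.0, 0.0, 0.0]
-- at [0.575 0.126 0.272]
off [0.065, 0.0, 0.041] turn [0.0, -0.0, -0.0]
off [0.065, 0.0, 0.041] turn [0.0, -0.0, -0.0]
-- at [0.582 0.126 0.266]
```

The panel and lip match the model within about 1 mm, so I insert.

servo_tool --increments '[{"offset": [0.111, 0.004, -0.13], "turn": [0, 0, 0], "jaw": 0}, {"offset": [0.111, 0.004, -0.129], "turn": [0, 0, 0], "jaw": 0}, {"offset": [0.111, 0.004, -0.129], "turn": [0, 0, 0], "jaw": 0}, {"offset": [0.111, 0.004, -0.129], "turn": [0, 0, 0], "jaw": 0}, {"offset": [0, 0, 0], "turn": [0, 0, 0], "jaw": 0}, {"offset": [0, 0, 0], "turn": [0, 0, 0], "jaw": 0}]'

```text
time_s: 16.48
eef_pos: [0.5753, 0.126, 0.2717]
orientation: [3.133, 0.026, -0.218]
wrist_force: [0.0, -1.2, -1.2]
gripper_width: 0.0095
finger_force: 49.9
```

Run:
```python
from h import *
binnow()
w=[(binpose(-1,177,2,48),2)]
for i in range(1,9):
    w.append((binpose(-1+1*i/8,177-6*i/8,2,48-6*i),1))
rows(w)
```

```text
K [ -7.6   2.3 182.7] tip [ 19.2   2.4 194.7] euler zyx [ 0.1 48.1  0. ]
t 16.475 [0.5753 0.126  0.2717] F [ 0.  -1.2 -1.2]
off [0.06, 0.002, 0.039] turn [-0.0, 0.0, 0.0]
off [0.06, 0.002, 0.04] turn [-0.0, 0.0, 0.0]
-- at [0.582 0.126 0.266]
off [-0.145, -0.0, 0.062] turn [0.0, 0.067, 0.0]
-- at [0.573 0.126 0.263]
off [-0.146, -0.0, 0.062] turn [-0.0, 0.067, 0.0]
-- at [0.564 0.126 0.26 ]
off [-0.147, 0.0, 0.062] turn [0.0, 0.067, 0.0]
-- at [0.555 0.125 0.256]
off [-0.149, -0.0, 0.063] turn [0.0, 0.067, 0.0]
-- at [0.547 0.125 0.25 ]
off [-0.15, -0.0, 0.062] turn [0.0, 0.067, 0.0]
-- at [0.54  0.125 0.244]
off [-0.151, -0.0, 0.062] turn [0.0, 0.067, 0.0]
-- at [0.533 0.125 0.237]
off [-0.152, 0.0, 0.062] turn [0.0, 0.067, 0.0]
-- at [0.526 0.125 0.23 ]
off [-0.154, 0.0, 0.061] turn [-0.0, 0.067, 0.0]
-- at [0.521 0.125 0.222]
```

No contact so far. I do the shift and the first part of the swing, then check.

servo_tool --increments '[{"offset": [0.06, 0.002, 0.039], "turn": [0, 0, 0], "jaw": 0}, {"offset": [0.06, 0.002, 0.04], "turn": [0, 0, 0], "jaw": 0}, {"offset": [0, 0, 0], "turn": [0, 0, 0], "jaw": 0}, {"offset": [-0.145, 0, 0.062], "turn": [0, 0.067, 0], "jaw": 0}, {"offset": [-0.146, 0, 0.062], "turn": [0, 0.067, 0], "jaw": 0}, {"offset": [-0.147, 0, 0.062], "turn": [0, 0.067, 0], "jaw": 0}, {"offset": [-0.149, 0, 0.063], "turn": [0, 0.067, 0], "jaw": 0}, {"offset": [0, 0, 0], "turn": [0, 0, 0], "jaw": 0}, {"offset": [0, 0, 0], "turn": [0, 0, 0], "jaw": 0}]'

```text
time_s: 17.6
eef_pos: [0.5482, 0.1251, 0.2516]
orientation: [-3.107, -0.025, -0.442]
wrist_force: [0.4, 0.3, -1.0]
gripper_width: 0.0093
finger_force: 49.9
```

Run:
```python
from h import *
binnow()
w=[]
for i in range(5,9):
    w.append((binpose(-1+1*i/8,177-6*i/8,2,48-6*i),1))
rows(w)
```

```text
K [  0.7   1.9 175.3] tip [ 20.3   1.9 197.2] euler zyx [ 0.1 23.9  0. ]
t 17.6 [0.5482 0.1251 0.2516] F [ 0.4  0.3 -1. ]
off [-0.173, -0.004, 0.076] turn [-0.0, 0.065, 0.0]
-- at [0.54  0.125 0.244]
off [-0.151, -0.0, 0.062] turn [-0.0, 0.067, 0.0]
-- at [0.533 0.125 0.237]
off [-0.152, 0.0, 0.062] turn [0.0, 0.067, 0.0]
-- at [0.526 0.125 0.23 ]
off [-0.154, 0.0, 0.061] turn [-0.0, 0.067, 0.0]
-- at [0.521 0.125 0.222]
```

servo_tool --increments '[{"offset": [-0.173, 0, 0.076], "turn": [0, 0.065, 0], "jaw": 0}, {"offset": [-0.151, 0, 0.062], "turn": [0, 0.067, 0], "jaw": 0}, {"offset": [-0.152, 0, 0.062], "turn": [0, 0.067, 0], "jaw": 0}, {"offset": [-0.154, 0, 0.061], "turn": [0, 0.067, 0], "jaw": 0}, {"offset": [0, 0, 0], "turn": [0, 0, 0], "jaw": 0}, {"offset": [0, 0, 0], "turn": [0, 0, 0], "jaw": 0}]'

```text
time_s: 18.35
eef_pos: [0.5206, 0.125, 0.2215]
orientation: [-2.946, -0.022, -1.072]
wrist_force: [-2.6, 0.1, 1.0]
gripper_width: 0.0096
finger_force: 50.0
```

Run:
```python
from h import *
binnow()
rows([(binpose(0,170,2,0),2)])
```

```text
K [-1.000e-01  2.200e+00  1.708e+02] tip [  8.9   2.2 198.8] euler zyx [0.  0.1 0.1]
t 18.35 [0.5206 0.125  0.2215] F [-2.6  0.1  1. ]
off [-0.005, 0.001, 0.006] turn [-0.0, 0.001, -0.0]
off [-0.005, 0.001, 0.006] turn [-0.0, 0.001, -0.0]
-- at [0.521 0.125 0.221]
```

It is nearly seated, with light contact. I press down about 1.5 mm, release, and back off along the fingers.

servo_tool --increments '[{"offset": [-0.016, 0, 0.019], "turn": [0, 0, 0], "jaw": 0}, {"offset": [0, 0, 0], "turn": [0, 0, 0], "jaw": 0}, {"offset": [0, 0, 0], "turn": [0, 0, 0], "jaw": 0}]'

```text
time_s: 18.73
eef_pos: [0.5206, 0.125, 0.2203]
orientation: [-2.945, -0.023, -1.075]
wrist_force: [-5.6, -0.0, 5.0]
gripper_width: 0.0094
finger_force: 50.0
```

servo_tool --increments '[{"offset": [0, 0, 0], "turn": [0, 0, 0], "jaw": 26}, {"offset": [0, 0, 0], "turn": [0, 0, 0], "jaw": 26}, {"offset": [0, 0, 0], "turn": [0, 0, 0], "jaw": 26}, {"offset": [0, 0, -0.2], "turn": [0, 0, 0], "jaw": 26}, {"offset": [0, 0, -0.4], "turn": [0, 0, 0], "jaw": 26}, {"offset": [0, 0, -0.4], "turn": [0, 0, 0], "jaw": 26}, {"offset": [0.2, 0, -0.4], "turn": [0, 0, 0], "jaw": 26}, {"offset": [0.2, 0, -0.4], "turn": [0, 0, 0], "jaw": 26}, {"offset": [0, 0, 0], "turn": [0, 0, 0], "jaw": 26}, {"offset": [0, 0, 0], "turn": [0, 0, 0], "jaw": 26}]'

```text
time_s: 19.98
eef_pos: [0.5059, 0.1357, 0.2924]
orientation: [2.952, 0.023, 1.058]
wrist_force: [-0.1, -0.3, -0.5]
gripper_width: 0.0228
finger_force: 0.0
```

Run:
```python
from h import *
st=readout.observe();s=snapshot("wrist");b=snapshot("scene")
print(st["time_s"],st["eef_pos"],st["wrist_force"],st["joint_velocities"].round(3))
T=np.eye(4);T[:3,:3]=R.from_rotvec(st["orientation"]).as_matrix();T[:3,3]=st["eef_pos"]
P=pts(s,T@s["tool_from_camera"]); q=R.from_euler('z',PY).inv().apply((P-pan(PX,0,0)).reshape(-1,3))*1e3
for nm,z0,z1,x0,x1 in(("grip top",188,199,-70,-20),("plate",150,176,-6,3),("rim front",132,146,-75,-50),("lip via groove",174,188,3,14)):
  m=(abs(q[:,1]-2)<36)&(q[:,2]>z0)&(q[:,2]<z1)&(q[:,0]>x0)&(q[:,0]<x1)
  print(nm,m.sum(),np.percentile(q[m],[2,50,98],axis=0).round(1).tolist() if m.sum()>5 else 0)
f=lambda i,u0,v0,u1,v1:cv2.resize(i["color"][v0:v1,u0:u1,::-1],(400,300),interpolation=cv2.INTER_CUBIC)
cv2.imwrite("pics/f.png",np.hstack([f(s,0,0,512,384),f(b,130,165,330,305)]))
```

```text
19.975 [0.50585063 0.13571812 0.29236826] [-0.06304244 -0.26768663 -0.50074537] [ 0.019  0.002 -0.006  0.013  0.     0.001  0.001]
grip top 538 [[-55.2, -2.6, 191.6], [-41.1, 2.0, 194.8], [-26.1, 6.3, 196.6]]
plate 1201 [[-3.9, -31.6, 151.7], [-3.1, 2.3, 170.7], [2.7, 35.9, 175.4]]
rim front 0 0
lip via groove 158 [[3.0, -22.5, 174.0], [4.7, 1.0, 174.6], [6.0, 24.6, 176.0]]
```

View pics/f.png

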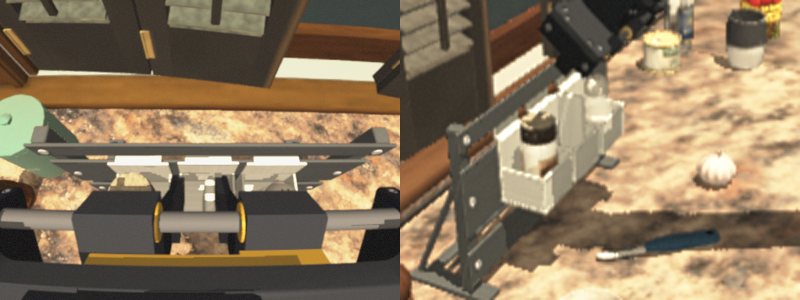

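The bin is seated: grip top at 194.8 mm (195 expected), centred at y ≈ 2 mm and square to the panel. The gripper is well clear above. I let it settle and hand in.

servo_tool --increments '[{"offset": [0, 0, 0], "turn": [0, 0, 0], "jaw": 26}, {"offset": [0, 0, 0], "turn": [0, 0, 0], "jaw": 26}, {"offset": [0, 0, 0], "turn": [0, 0, 0], "jaw": 26}]'

```text
time_s: 20.45
eef_pos: [0.5063, 0.1362, 0.2935]
orientation: [2.952, 0.024, 1.061]
wrist_force: [0.4, 0.8, 0.3]
gripper_width: 0.0224
finger_force: 0.0
```

```bash
python3 -c "
from h import *
st=readout.observe();print(st['eef_pos'],st['wrist_force'],st['joint_velocities'].round(3),st['finger_force'])
print(env.job_done())"
```

```text
[0.50632123 0.13615604 0.29351013] [0.37567998 0.82923059 0.2532706 ] [-0.008 -0.001  0.003 -0.002 -0.001  0.    -0.   ] 0.0
the job is handed in; nothing more can be done
None
```

The jar bins are about 149 mm apart, the loose bin hangs seated between them and is let go, and the job was handed in at about 20 s; no verdict came back.

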